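Clamp a setting ring in the swing-clamp fixture

ROBOT

A 7-joint arm with a two-finger parallel gripper is mounted at the origin on a cart in front of the work surface, level with it; the furniture and walls round the work are solid. World frame = base frame: x ahead of the robot, y to its left, z up, the work surface at z = 0. Lengths are in m, angles in rad, forces in N, time in s.
With the tool pointing down it reaches from about 0.4 to 0.85 m from the base axis. Payload 4.5 kg.
Tool frame: the origin (TCP) lies at the very end of the fingers, on their centre line; the grasp point (between the pads) lies 19 mm behind it (r.grip_point_offset is the distance from the TCP to the grasp point, in m); z points along the fingers, y is the line along which they close (so a half turn about z gives the same grasp; the last joint's range is limited). The gripper opens to 88 mm and grips with 3 to 60 N. Pads are 18 mm wide; open, the fingers measure 123 mm over their backs; the gripper's body (75 mm by 187 mm) begins 45 mm behind the grasp point.
Start: joints at [-1.229, 0.689, -0.195, 1.565, 0.157, 0.902, -0.215], TCP at [0.189, 0.596, 0.239] pointing down, gripper open.
Joint ranges: [-3.01, 3.01], [-0.46, 2.08], [-1.47, 1.51], [0.13, 2.56], [-1, 4.14], [0.04, 2.09], [-2.66, 2.66]. Speed limits (rad/s): [2.57, 2.57, 3.14, 3.14, 3.14, 3.14, 3.14].

INTERFACE

Orientations are given as a unit quaternion [x, y, z, w].
In Python, from plant import r gives the robot as it stands.
- The arm moves only by the tool carry_out, never from a script. Its argument "rows" is a list of rows, each a list of 3 entries, a list of its own where there are three numbers: the shift along the tool's x, y, z in cm, then the turn, a rotation vector about the tool's x, y, z in degrees, then the closure, from 0 (fully open) to 1 (shut). A call has 1 to 12 rows; each row is the pose to reach, as a shift and turn from the pose commanded when the call began, along the tool's axes at that moment; what a row does not reach only later rows make up. A row lasts 1/10 s, in which the tool goes at most 50 mm and 8.59 degrees, less where a joint would pass 70% of its speed; a pose out of reach is approached as far as the arm can. A call with a gripper value outside its range is refused whole. The fingers move at their own pace and stop on an object; "newtons" is the grip in N (left out, the last holds). Time passes only in rows, so rows that repeat a pose let the fingers close. It gives the time, the measured TCP pose, the force, the opening and the grip force at its end, in the units of the state.
- r.get_state(): the state, without advancing time (a new reading comes with each control period).
- r.snapshot(name): name is "scene" or "top" or "wrist"; returns a dict with "image" (384x512x3 uint8, red, green, blue), "fx", "fy", "cx", "cy" (pixels), "pose" (4x4, takes a point from camera to world coordinates). Camera axes: x right, y up, looking along -z (the intrinsics and any distortion apply to the point x, -y, -z); pixel columns grow to the right and rows downward; lengths in m; the calibration is good to about 2 mm. The wrist camera is an equidistant fisheye: a pixel r from the principal point sees the ray r / f radians off the axis. A picture is of the moment at which its call begins. There is no depth.
- r.finish_job(): hands the job in; it is judged then, once.
The state is a dict: "clock": time; "q": joint angles; "qd": joint speeds; "joint_torque": joint torques, N m; "tool_pos": TCP position; "eef_rot": TCP orientation; "contact_force": force on the tool from outside, world axes, zero at the start; "moment": the same for the moment, N m; "opening": opening from 0.0 (shut) to 1.0 (fully open); "finger_force": force on a finger pad.
Only numpy, scipy, OpenCV 4.12 (cv2) and the standard library are available. Lean on these libraries where they do the work, as an engineer would, in place of code of your own. Each camera call takes 0.05 s, during which the arm holds its last target. There are 200 camera calls.

TASK

Clamp the setting ring that lies on the fixture's anvil: swing the clamp arm over it until it rests against its stop, then screw the knob down clockwise, letting your hand sink with the knob so that the arm is not dragged up its post, until the pad touches the ring. From that touch give the knob about an eighth of a turn more, so that the arm stands about 2.5 mm up off its collar; do not press the ring hard, leave the ring in its nest and the other things alone, and let go.

Things in the scene. Friction and masses are not known exactly. Their poses are not given: they have to be found in the camera images.
- fixture: Steel clamping fixture, fixed to the worktop: base plate 190 x 100 x 15 mm, a round anvil 66 mm across with its top 25 mm up, and a post. Origin on the worktop under the anvil's centre, z up; the upright post (107 mm high, coil spring and nut at its top) stands 90 mm from it along the fixture's +x. A stop pin stands on the +y side of the arm's closed place.
- swing (a joint): Angle of the clamp arm about the post's upright axis: 0 = closed, against the stop, knob and pad over the anvil's centre (arm along the fixture's -x from the post). It grows as the arm swings open, counter-clockwise seen from above (from closed, the knob moves to the fixture's -y), at most 1.6. The arm stays where it is left (friction 0.2 N m).
- clamp_arm: Flat steel arm, 20 mm wide, its top about 73 mm above the worktop, running along its own -x; post axis to knob axis 90 mm. Origin on the post's axis, at worktop height when the arm rests on its collar. A coil spring holds it down on the collar with 6 N (and 3 N of weight); an upward force beyond that lifts it 1 mm per 3 N, up to 10 mm.
- spindle: Screw spindle in the arm's end, with the knob and, under the arm, a flat pad 38 mm across. Origin at the knob's centre. Clockwise turning moves knob and pad down together by 20 mm per turn; the thread stays where left. The pad starts 6 to 13 mm above the ring (2 to 4 rad; to be felt). Once it touches, the knob sinks no further: more turning raises the arm instead.
- ring: Hardened steel setting ring, 52 mm outside, 12 mm high, lying flat on the anvil inside a lip 4 mm high and 55 mm across that keeps it in place. Origin at the centre of its underside. It may be pressed with 30 N at most, also in passing.
- knob_center (a point): Centre of the round black knurled knob on top of the spindle, on the screw's upright axis: 34 mm across, 20 mm high, can be gripped at any yaw; 104 to 111 mm above the worktop at the start. 23 mm or more are free between this point and the arm below it. Clockwise from above screws down. The knob turns with about 0.12 N m.
- nest (a point): Centre of the anvil's top face, 25 mm above the worktop, where the ring's underside centre belongs.
- small_ring: Bystander: small setting ring, 34 mm across, 12 mm high.
- plug_gauge: Bystander: plug gauge, 92 mm long, lying.
- v_block: Bystander: steel V-block, 44 x 36 x 34 mm.
- gauge_block: Bystander: gauge block, 15 x 30 x 9 mm.
- pen: Bystander: pen, 145 mm long, lying.
- square: Bystander: engineer's square, 78 x 98 mm, lying.
Mind the look-alikes: they are no part of the job. Of the things shaped like the ring, the steel one is meant.

How it is judged:
By the outcome, as a careful person would: the job done as asked, in the order asked, and still so for the second after the job is handed in, with the robot touching nothing.
It also fails if it takes over 72 s, if anything falls off the work surface, if the arm or the gripper's body presses on something with over 40 N, if the wrist force passes 120 N, or if a joint passes its speed limit or range.

## Working session

There is one attempt and no reset: what is moved stays moved. The work goes in short steps, Python scripts to look and compute and a tool call to move; the robot and the scene stay as the last step left them, time stands still between calls to the robot, and variables do not carry over. Pictures are saved under pics/ and viewed, at most 10 in all, crops included, and the job is handed in when it is done.

Besides the shell and the picture viewer there is one more tool, called as a command line: name --argument value ..., lists and objects as JSON in quotes. carry_out: Moves the arm, as the interface text tells. Its arguments: {"type":"object","properties":{"rows":{"type":"array"},"newtons":{"type":"number"}},"required":["rows"]}

```bash
mkdir -p pics; ls; python3 - <<'E'
from plant import r
import cv2,json
s=r.get_state();print({k:s[k] for k in('clock','tool_pos','eef_rot','opening','contact_force')})
for n in('scene','top'):
    d=r.snapshot(n);cv2.imwrite(f'pics/{n}0.png',d['image'][:,:,::-1]);print(n,d['fx'],d['fy'],d['cx'],d['cy'],d['pose'],[k for k in d])
E
```

```text
pics
{'clock': 0.0, 'tool_pos': array([0.18919749, 0.59502967, 0.23790273]), 'eef_rot': array([ 1.53227243e-01,  9.88190569e-01, -8.98006199e-04, -7.24206865e-05]), 'opening': 1.0002682980008966, 'contact_force': array([0.07046825, 0.11679594, 0.39237308])}
scene 440.22278662731 440.22278662731 256.34752888813495 187.75259167565977 [[ 0.50578172  0.48717296 -0.71193213 -0.34825474]
 [-0.86255525  0.27264441 -0.42621997 -0.48549247]
 [-0.01353852  0.82965507  0.55811215  0.77678793]
 [ 0.          0.          0.          1.        ]] ['image', 'fx', 'fy', 'cx', 'cy', 'pose']
top 368.1025071850811 368.1025071850811 257.52724208384626 189.3445851194878 [[ 0.00472279  0.99670535 -0.08097003  0.4687909 ]
 [-0.9990406   0.00117745 -0.04377785  0.01647336]
 [-0.04353827  0.0810991   0.99575467  0.92966328]
 [ 0.          0.          0.          1.        ]] ['image', 'fx', 'fy', 'cx', 'cy', 'pose']
```

View pics/top0.png

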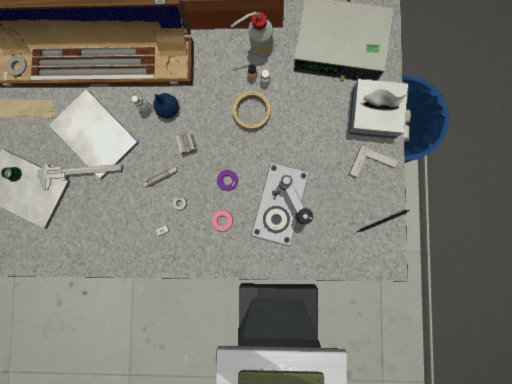

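View pics/scene0.png

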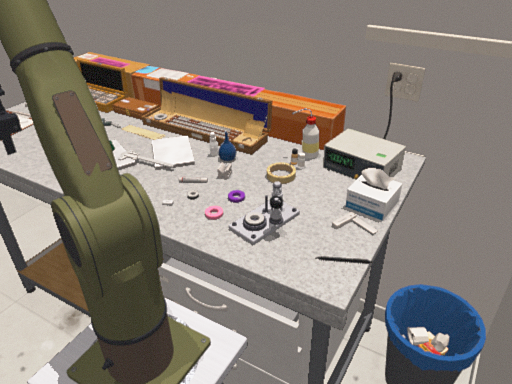

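The top view shows the fixture: anvil with ring near (276,219), post near (286,182), knob near (305,216), so the arm is swung open. I'll enlarge that area and compute positions.

```bash
cat > h.py <<'E'
import numpy as np
def px2w(d,u,v,z):
    P=np.array(d['pose']);c=np.array([(u-d['cx'])/d['fx'],-(v-d['cy'])/d['fy'],-1.])
    ray=P[:3,:3]@c;o=P[:3,3];return o+ray*(z-o[2])/ray[2]
def w2px(d,p):
    P=np.array(d['pose']);c=P[:3,:3].T@(np.array(p)-P[:3,3])
    return d['cx']+d['fx']*c[0]/-c[2], d['cy']-d['fy']*c[1]/-c[2]
E
python3 - <<'E'
from plant import r
from h import *
import cv2
d=r.snapshot('top');im=d['image'][150:254,240:344,::-1]
cv2.imwrite('pics/topz.png',cv2.resize(im,None,fx=5.7,fy=5.7,interpolation=cv2.INTER_CUBIC))
for n,u,v,z in(('ring',276,219,.037),('post',286,182,.107),('knob',305,216,.117)):print(n,px2w(d,u,v,z))
E
```

```text
ring [0.4695992  0.01073901 0.037     ]
post [ 0.552271   -0.01113381  0.107     ]
knob [ 0.47637878 -0.05222722  0.117     ]
```

View pics/topz.png

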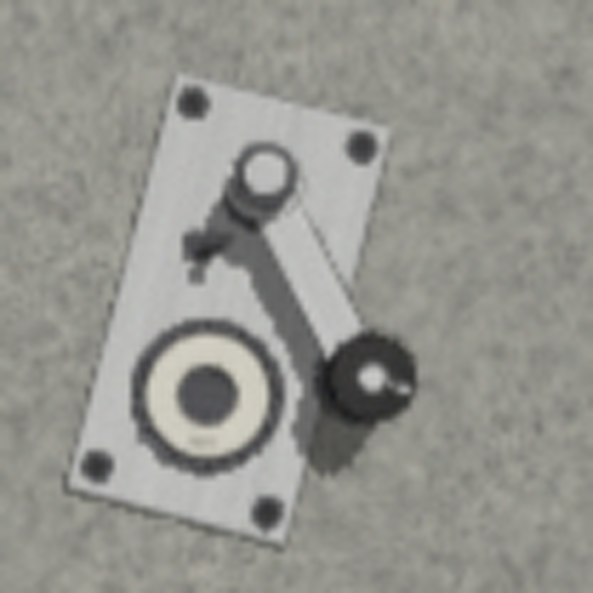

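```bash
cat >> h.py <<'E'
from scipy.spatial.transform import Rotation as R
def az(v): return np.degrees(np.arctan2(v[1],v[0]))
def goal(y):  # tool down, tool y at azimuth y (deg)
    a=np.radians(y);Y=np.array([np.cos(a),np.sin(a),0]);Z=np.array([0,0,-1.]);return R.from_matrix(np.c_[np.cross(Y,Z),Y,Z])
def rel(s,p,y):
    R0=R.from_quat(s['eef_rot']);print('shift cm',np.round(100*R0.inv().apply(np.array(p)-s['tool_pos']),2),'turn',np.round((R0.inv()*goal(y)).as_rotvec(degrees=True),1))
E
python3 - <<'E'
from plant import r
from h import *
d=r.snapshot('top');Z=lambda a,b,z:px2w(d,a/5.7+240-.4,b/5.7+150-.4,z)
ring=Z(207,396,.037);post=Z(267,170,.107);knob=Z(371,378,.117)
print(ring,post,knob,np.linalg.norm((post-ring)[:2]),np.linalg.norm((post-knob)[:2]),az(ring-post),az(knob-post))
c=[Z(a,b,.015) for a,b in((180,75),(388,128),(282,546),(68,488))];print(az(c[0]-c[3]),az(c[1]-c[2]),np.mean(c,0))
s=r.get_state();print(az(R.from_quat(s['eef_rot']).as_matrix()[:,1]),s['q'])
rel(s,[.40,.27,.235],90);rel(s,[knob[0],knob[1],.22],118)
E
```

```text
[0.46942093 0.01094195 0.037     ] [ 0.55807296 -0.01213136  0.107     ] [ 0.47655994 -0.05154694  0.117     ] 0.0916054575134785 0.09054259392124657 165.4113911504036 -154.19393104880177
-14.946759821731131 -14.405972588771133 [0.5077793  0.00103634 0.015     ]
72.37138576684046 [-1.2292235   0.68964974 -0.1945677   1.56586593  0.1573267   0.90245563
 -0.21508809]
shift cm [-29.94 -24.62   0.35] turn [ -0.1  -0.  -17.6]
shift cm [-46.97 -52.95   1.88] turn [ -0.1  -0.  -45.6]
```

carry_out --rows '[[[-29.9, -24.6, 0], [0, 0, -18], 0], [[-29.9, -24.6, 0], [0, 0, -18], 0], [[-29.9, -24.6, 0], [0, 0, -18], 0], [[-29.9, -24.6, 0], [0, 0, -18], 0], [[-29.9, -24.6, 0], [0, 0, -18], 0], [[-29.9, -24.6, 0], [0, 0, -18], 0], [[-29.9, -24.6, 0], [0, 0, -18], 0], [[-47, -53, 0.5], [0, 0, -44], 0], [[-47, -53, 0.5], [0, 0, -44], 0], [[-47, -53, 0.5], [0, 0, -44], 0], [[-47, -53, 0.5], [0, 0, -44], 0], [[-47, -53, 0.5], [0, 0, -44], 0]]'

```text
clock: 1.4
tool_pos: [0.4461, 0.0587, 0.2353]
eef_rot: [-0.228, 0.974, 0.0, 0.0]
contact_force: [0.8, 0.2, -0.1]
opening: 1.002
finger_force: 0.0
```

carry_out --rows '[[[0, 0, 0], [0, 0, 0], 0], [[0, 0, 0], [0, 0, 0], 0]]'

```text
clock: 1.6
tool_pos: [0.446, 0.0594, 0.2352]
eef_rot: [-0.226, 0.974, 0.0, -0.0]
contact_force: [0.2, 1.3, 0.7]
opening: 1.0
finger_force: 0.0
```

```bash
python3 - <<'E'
from plant import r
from h import *
s=r.get_state();print(s['clock'],s['tool_pos'],az(R.from_quat(s['eef_rot']).as_matrix()[:,1]),s['q'],s['contact_force'])
rel(s,[.4766,-.0515,.22],116)
E
```

```text
1.6 [0.44597604 0.05941373 0.23518023] 116.12717292941585 [ 0.0955019   0.50514676 -0.49592307  2.06591923  0.38507677  0.65954043
  1.37011355] [0.17377751 1.31933828 0.70649047]
shift cm [  2.13 -11.31   1.52] turn [ 0.  -0.   0.1]
```

carry_out --rows '[[[2.1, -11.3, 3.5], [0, 0, 0], 0], [[2.1, -11.3, 3.5], [0, 0, 0], 0], [[2.1, -11.3, 3.5], [0, 0, 0], 0], [[2.1, -11.3, 3.5], [0, 0, 0], 0], [[2.1, -11.3, 3.5], [0, 0, 0], 0]]'

```text
clock: 2.1
tool_pos: [0.4772, -0.0473, 0.2004]
eef_rot: [-0.229, 0.973, 0.001, 0.0]
contact_force: [0.6, 0.2, -0.2]
opening: 1.0
finger_force: 0.0
```

```bash
python3 - <<'E'
from plant import r
from h import *
import cv2
d=r.snapshot('wrist');cv2.imwrite('pics/w1.png',d['image'][:,:,::-1])
s=r.get_state();print(s['clock'],s['tool_pos'],d['fx'],d['fy'],d['cx'],d['cy'],np.round(d['pose'],3))
E
```

```text
2.15 [ 0.47727039 -0.04682812  0.20072046] 297.3186396354542 297.3186396354542 254.50421479794542 192.935937843758 [[-0.447 -0.864 -0.23   0.419]
 [ 0.895 -0.432 -0.116 -0.077]
 [ 0.001 -0.258  0.966  0.347]
 [ 0.     0.     0.     1.   ]]
```

View pics/w1.png

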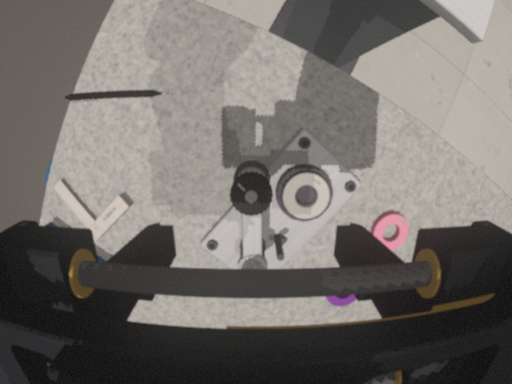

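The wrist view has the knob top at about (251,196), the ring at (305,193) and the post nut at (253,262). I'll triangulate the knob with the top view.

```bash
cat >> h.py <<'E'
def wray(d,u,v):
    P=np.array(d['pose']);x,y=u-d['cx'],v-d['cy'];rr=np.hypot(x,y)+1e-9;t=rr/d['fx']
    return P[:3,3],P[:3,:3]@np.array([np.sin(t)*x/rr,-np.sin(t)*y/rr,-np.cos(t)])
def at(o,v,z): return o+v*(z-o[2])/v[2]
E
python3 - <<'E'
from plant import r
from h import *
import cv2
w=r.snapshot('wrist');im=w['image'][140:290,190:350,::-1]
cv2.imwrite('pics/w1z.png',cv2.resize(im,None,fx=4,fy=4,interpolation=cv2.INTER_CUBIC))
print('ring',at(*wray(w,305,194),.037));print([at(*wray(w,251,196),z) for z in(.112,.117,.122)])
s=r.get_state();print(s['tool_pos'],az(R.from_quat(s['eef_rot']).as_matrix()[:,1]),s['q'][6])
E
```

```text
ring [0.46902711 0.01076779 0.037     ]
[array([ 0.47834984, -0.04943831,  0.112     ]), array([ 0.47708157, -0.05001188,  0.117     ]), array([ 0.4758133 , -0.05058545,  0.122     ])]
[ 0.47727198 -0.04684155  0.20082252] 116.62525107061875 1.5660999102337654
```

View pics/w1z.png

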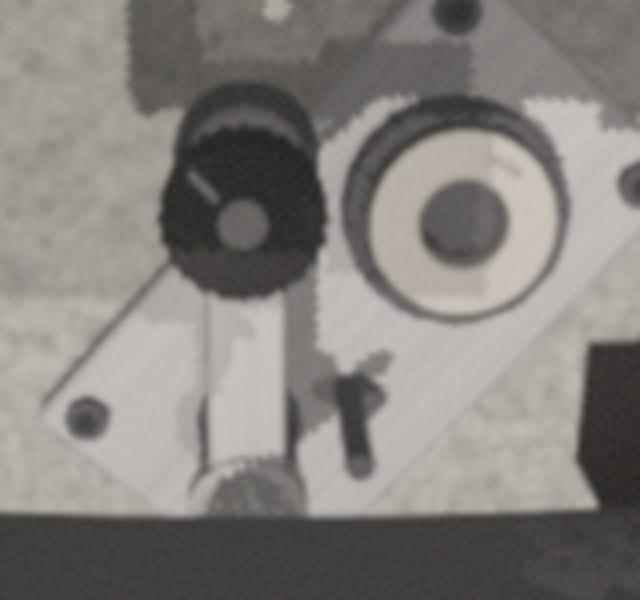

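```bash
python3 - <<'E'
from plant import r
from h import *
s=r.get_state();rel(s,[.4768,-.0508,.093],116)
E
```

```text
shift cm [ 0.24 -0.34 10.78] turn [0.1 0.1 0.6]
```

carry_out --rows '[[[0.2, -0.3, 4], [0, 0, 0.5], 0], [[0.2, -0.3, 8], [0, 0, 0.5], 0], [[0.2, -0.3, 10.8], [0, 0, 0.5], 0], [[0.2, -0.3, 10.8], [0, 0, 0.5], 0.53], [[0.2, -0.3, 10.8], [0, 0, 0.5], 0.53], [[0.2, -0.3, 10.8], [0, 0, 0.5], 0.53], [[0.2, -0.3, 10.8], [0, 0, 0.5], 0.53], [[0.2, -0.3, 10.8], [0, 0, 0.5], 0.53]]' --newtons 8

```text
clock: 3.0
tool_pos: [0.4774, -0.0534, 0.0934]
eef_rot: [-0.224, 0.975, -0.0, 0.001]
contact_force: [-0.8, -0.8, 0.9]
opening: 0.569
finger_force: 0.0
```

carry_out --rows '[[[0, 0, 0], [0, 0, 0], 0.53], [[-0.02, 0.63, 0], [0, 0, 4], 0.53], [[-0.09, 1.25, 0], [0, 0, 8], 0.53], [[-0.2, 1.87, 0], [0, 0, 12], 0.53], [[-0.35, 2.48, 0], [0, 0, 16], 0.53], [[-0.54, 3.08, 0], [0, 0, 20], 0.53], [[-0.78, 3.66, 0], [0, 0, 24], 0.53], [[-1.05, 4.23, 0], [0, 0, 28], 0.53], [[-1.37, 4.77, 0], [0, 0, 32], 0.53], [[-1.54, 5.03, 0], [0, 0, 34], 0.53], [[-1.54, 5.03, 0], [0, 0, 34], 0.53]]'

```text
clock: 4.1
tool_pos: [0.4677, -0.0016, 0.0923]
eef_rot: [0.071, 0.997, -0.0, -0.001]
contact_force: [-1.5, -1.6, -0.5]
opening: 0.472
finger_force: 0.8
```

```bash
python3 - <<'E'
from plant import r
from h import *
s=r.get_state();print(s['clock'],s['tool_pos'],az(R.from_quat(s['eef_rot']).as_matrix()[:,1]),s['q'][6],s['contact_force'],s['moment'],s['finger_force'],s['opening'])
rel(s,[.4692,.0108,.093],75.3)
E
```

```text
4.1 [ 0.46766265 -0.00163004  0.09230333] 81.87994968268924 0.9803206003218227 [-1.48693785 -1.59328752 -0.54510933] [-0.29875855  0.3488866  -0.00810791] 0.8381338894832879 0.4722266891574154
shift cm [ 0.02  1.25 -0.07] turn [-0.1 -0.1  6.6]
```

carry_out --rows '[[[0, 0.25, 0], [0, 0, 1.5], 0.53], [[0, 0.5, 0], [0, 0, 3], 0.53], [[0, 0.75, 0], [0, 0, 4.5], 0.53], [[0, 0.95, 0], [0, 0, 6], 0.53], [[0, 1.1, 0], [0, 0, 6.6], 0.53], [[0, 1.2, 0], [0, 0, 6.6], 0.53], [[0, 1.2, 0], [0, 0, 6.6], 0.53]]'

```text
clock: 4.8
tool_pos: [0.4703, 0.0108, 0.0922]
eef_rot: [0.128, 0.992, 0.0, 0.0]
contact_force: [-2.5, -1.8, -0.7]
opening: 0.467
finger_force: 1.1
```

carry_out --rows '[[[0, 0.1, 0], [0, 0, 0], 0.53], [[0, 0.15, 0], [0, 0, 0], 0.53]]'

```text
clock: 5.0
tool_pos: [0.4706, 0.012, 0.0923]
eef_rot: [0.128, 0.992, 0.0, -0.0]
contact_force: [-2.8, -2.4, 0.1]
opening: 0.47
finger_force: 1.4
```

carry_out --rows '[[[0, 0.1, 0], [0, 0, 0], 0.53], [[0, 0.15, 0], [0, 0, 0], 0.53]]'

```text
clock: 5.2
tool_pos: [0.4711, 0.0135, 0.0923]
eef_rot: [0.128, 0.992, 0.0, 0.0]
contact_force: [-2.4, -3.2, -0.3]
opening: 0.468
finger_force: 1.4
```

carry_out --rows '[[[0, 0.1, 0], [0, 0, 0], 0.53], [[0, 0.2, 0], [0, 0, 0], 0.53]]'

```text
clock: 5.4
tool_pos: [0.4716, 0.0155, 0.0923]
eef_rot: [0.128, 0.992, 0.0, 0.0]
contact_force: [-2.5, -2.8, 0.4]
opening: 0.473
finger_force: 1.4
```

carry_out --rows '[[[0, 0.1, 0], [0, 0, 0], 0.53], [[0, 0.15, 0], [0, 0, 0], 0.53]]'

```text
clock: 5.6
tool_pos: [0.4719, 0.0166, 0.0923]
eef_rot: [0.128, 0.992, -0.0, -0.0]
contact_force: [-2.8, -4.1, -0.1]
opening: 0.471
finger_force: 2.0
```

carry_out --rows '[[[0, 0.1, 0], [0, 0, 0], 0.53], [[0, 0.1, 0], [0, 0, 0], 0.53]]'

```text
clock: 5.8
tool_pos: [0.4719, 0.0168, 0.0923]
eef_rot: [0.129, 0.992, -0.001, -0.0]
contact_force: [-3.0, -4.0, -0.2]
opening: 0.469
finger_force: 2.5
```

carry_out --rows '[[[0, 0.1, 0], [0, 0, 0], 0.53], [[0, 0.1, 0], [0, 0, 0], 0.53]]'

```text
clock: 6.0
tool_pos: [0.4719, 0.017, 0.0922]
eef_rot: [0.129, 0.992, -0.001, -0.0]
contact_force: [-3.4, -6.6, -0.8]
opening: 0.471
finger_force: 3.3
```

carry_out --rows '[[[0, -0.25, 0], [0, 0, 0], 0.53], [[0.05, -0.52, 0], [0, 0, 0], 0.3], [[0.05, -0.52, 0], [0, 0, 0], 0], [[0.05, -0.52, 0], [0, 0, 0], 0], [[0.05, -0.52, 0], [0, 0, 0], 0], [[0.05, -0.52, 0], [0, 0, 0], 0], [[0.05, -0.52, 0], [0, 0, 0], 0]]'

```text
clock: 6.7
tool_pos: [0.4708, 0.0141, 0.0923]
eef_rot: [0.128, 0.992, 0.0, 0.0]
contact_force: [-0.4, 0.3, -0.5]
opening: 0.988
finger_force: 0.0
```

```bash
python3 - <<'E'
from plant import r
from h import *
import cv2
s=r.get_state();print(s['clock'],s['tool_pos'],az(R.from_quat(s['eef_rot']).as_matrix()[:,1]),s['q'],s['contact_force'],s['opening'])
w=r.snapshot('wrist');im=w['image'][100:260,160:360,::-1]
cv2.imwrite('pics/w2z.png',cv2.resize(im,None,fx=4,fy=3.75,interpolation=cv2.INTER_CUBIC))
E
```

```text
6.7 [0.47080615 0.01406768 0.09230872] 75.28018488435613 [-0.06509444  0.7620741  -0.1009673   2.1435731   0.2865103   0.24782696
  0.89745272] [-0.38169111  0.28076514 -0.54514557] 0.9882302339598262
```

View pics/w2z.png

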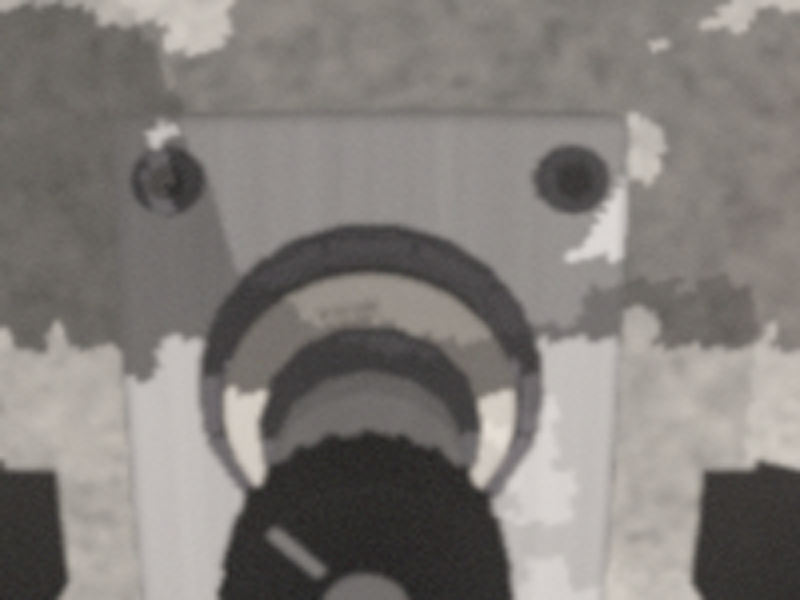

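The clamp arm now points straight over the ring: knob at crop x≈366, ring at x≈371, so the two are concentric. The finger midline is at 380, which puts the knob about 1.5 mm to the tool's -Y. I'll correct that and wind the wrist back for turning.

carry_out --rows '[[[0, -0.14, 0], [0, 0, -8], 0], [[0, -0.14, 0], [0, 0, -16], 0], [[0, -0.14, 0], [0, 0, -24], 0], [[0, -0.14, 0], [0, 0, -32], 0], [[0, -0.14, 0], [0, 0, -40], 0], [[0, -0.14, 0], [0, 0, -48], 0], [[0, -0.14, 0], [0, 0, -56], 0], [[0, -0.14, 0], [0, 0, -64], 0], [[0, -0.14, 0], [0, 0, -72], 0], [[0, -0.14, 0], [0, 0, -80], 0], [[0, -0.14, 0], [0, 0, -88], 0], [[0, -0.14, 0], [0, 0, -92], 0]]'

```text
clock: 7.95
tool_pos: [0.4703, 0.0123, 0.0923]
eef_rot: [-0.626, 0.78, 0.0, 0.0]
contact_force: [-0.3, -0.3, 0.9]
opening: 1.003
finger_force: 0.0
```

carry_out --rows '[[[0, 0, 0], [0, 0, 0], 0.4], [[0, 0, 0], [0, 0, 0], 0.5], [[0, 0, 0], [0, 0, 0], 0.55], [[0, 0, 0], [0, 0, 0], 0.6], [[0, 0, 0], [0, 0, 0], 0.7], [[0, 0, 0], [0, 0, 0], 0.7], [[0, 0, 0], [0, 0, 0], 0.7], [[0, 0, 0], [0, 0, 0], 0.7], [[0, 0, 0], [0, 0, 0], 0.7]]' --newtons 8

```text
clock: 8.85
tool_pos: [0.4701, 0.0126, 0.0923]
eef_rot: [-0.624, 0.781, 0.0, -0.0]
contact_force: [-1.1, -0.1, 0.7]
opening: 0.378
finger_force: 8.0
```

```bash
python3 - <<'E'
from plant import r
from h import *
s=r.get_state();print(s['clock'],s['tool_pos'],az(R.from_quat(s['eef_rot']).as_matrix()[:,1]),s['q'],s['contact_force'],s['moment'],s['opening'],s['finger_force'])
E
```

```text
8.85 [0.47008119 0.01255268 0.09228059] 167.26791846388213 [ 0.16276155  0.79454954 -0.46771917  2.13362015  0.90423146  0.42148855
  1.88262659] [-1.05525729 -0.07005037  0.66044753] [ 0.14001452  0.22534403 -0.0051751 ] 0.37815661370845116 7.999272015877068
```

carry_out --rows '[[[0, 0, 0], [0, 0, 0], 0.7], [[0, 0, 0], [0, 0, 0], 0.7], [[0, 0, 0.044], [0, 0, 8], 0.7], [[0, 0, 0.089], [0, 0, 16], 0.7], [[0, 0, 0.133], [0, 0, 24], 0.7], [[0, 0, 0.178], [0, 0, 32], 0.7], [[0, 0, 0.222], [0, 0, 40], 0.7], [[0, 0, 0.267], [0, 0, 48], 0.7], [[0, 0, 0.311], [0, 0, 56], 0.7], [[0, 0, 0.356], [0, 0, 64], 0.7], [[0, 0, 0.4], [0, 0, 72], 0.7], [[0, 0, 0.4], [0, 0, 72], 0.7]]' --newtons 15

```text
clock: 10.05
tool_pos: [0.4701, 0.0125, 0.0883]
eef_rot: [-0.046, 0.999, -0.0, -0.0]
contact_force: [-1.5, 1.3, 0.6]
opening: 0.38
finger_force: 15.0
```

```bash
cat > st.py <<'E'
from plant import r
from h import *
import cv2
s=r.get_state();print(s['clock'],np.round(s['tool_pos']*1000,2),round(az(R.from_quat(s['eef_rot']).as_matrix()[:,1]),2),'q7',round(s['q'][6],2),'F',np.round(s['contact_force'],2),'M',np.round(s['moment'],3),round(s['opening'],3))
E
python3 st.py
```

```text
10.05 [470.08  12.5   88.28] 95.24 q7 1.07 F [-1.47  1.27  0.57] M [ 0.192  0.219 -0.136] 0.38
```

carry_out --rows '[[[0, 0, 0.044], [0, 0, 8], 0.7], [[0, 0, 0.089], [0, 0, 16], 0.7], [[0, 0, 0.133], [0, 0, 24], 0.7], [[0, 0, 0.178], [0, 0, 32], 0.7], [[0, 0, 0.222], [0, 0, 40], 0.7], [[0, 0, 0.222], [0, 0, 40], 0.7], [[0, 0, 0.222], [0, 0, 40], 0.7]]'

```text
clock: 10.75
tool_pos: [0.4701, 0.0125, 0.0861]
eef_rot: [0.296, 0.955, 0.0, -0.0]
contact_force: [-0.4, 0.6, 0.3]
opening: 0.38
finger_force: 15.0
```

```bash
python3 st.py
```

```text
10.75 [470.12  12.54  86.08] 55.53 q7 0.69 F [-0.36  0.61  0.32] M [ 0.065  0.198 -0.105] 0.38
```

carry_out --rows '[[[0, 0, 0.028], [0, 0, 5], 0.7], [[0, 0, 0.056], [0, 0, 10], 0.7], [[0, 0, 0.056], [0, 0, 10], 0.7], [[0, 0, 0.056], [0, 0, 10], 0.7]]'

```text
clock: 11.15
tool_pos: [0.4701, 0.0125, 0.0855]
eef_rot: [0.379, 0.925, 0.0, -0.0]
contact_force: [-2.1, 1.0, 0.7]
opening: 0.379
finger_force: 15.0
```

```bash
python3 st.py
```

```text
11.15 [470.13  12.54  85.54] 45.49 q7 0.6 F [-2.15  1.04  0.66] M [ 0.111  0.257 -0.039] 0.379
```

```bash
python3 - <<'E'
from plant import r
import cv2
w=r.snapshot('wrist');im=w['image'][100:280,150:360,::-1]
cv2.imwrite('pics/w3z.png',cv2.resize(im,None,fx=3.3,fy=3.3,interpolation=cv2.INTER_CUBIC))
E
```

```text
(no output)
```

View pics/w3z.png

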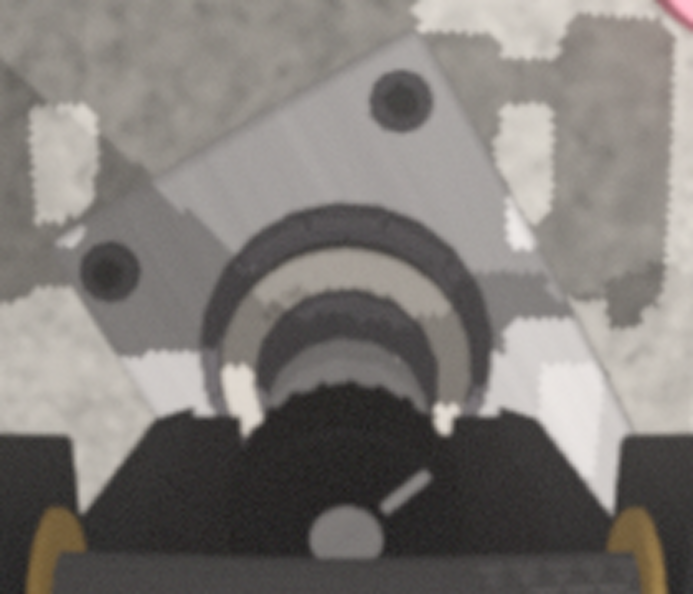

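The knob mark now points up-right (430,475) from the hub (347,540) and has turned with the fingers, so there is no slip, and the pad is still above the ring. I'll go on in small steps.

carry_out --rows '[[[0, 0, 0.028], [0, 0, 5], 0.7], [[0, 0, 0.056], [0, 0, 10], 0.7], [[0, 0, 0.083], [0, 0, 15], 0.7], [[0, 0, 0.083], [0, 0, 15], 0.7], [[0, 0, 0.083], [0, 0, 15], 0.7]]'

```text
clock: 11.7
tool_pos: [0.4702, 0.0125, 0.0847]
eef_rot: [0.497, 0.868, -0.0, -0.0]
contact_force: [-1.5, 0.4, 1.4]
opening: 0.379
finger_force: 15.0
```

```bash
python3 st.py
```

```text
11.7 [470.15  12.51  84.71] 30.44 q7 0.46 F [-1.51  0.42  1.41] M [ 0.114  0.233 -0.115] 0.379
```

carry_out --rows '[[[0, 0, 0.028], [0, 0, 5], 0.7], [[0, 0, 0.056], [0, 0, 10], 0.7], [[0, 0, 0.083], [0, 0, 15], 0.7], [[0, 0, 0.083], [0, 0, 15], 0.7], [[0, 0, 0.083], [0, 0, 15], 0.7]]'

```text
clock: 12.2
tool_pos: [0.4702, 0.0125, 0.0838]
eef_rot: [0.606, 0.796, -0.0, -0.0]
contact_force: [-1.3, 1.4, 0.6]
opening: 0.381
finger_force: 15.0
```

```bash
python3 st.py
```

```text
12.2 [470.15  12.51  83.85] 15.43 q7 0.33 F [-1.33  1.37  0.64] M [ 0.085  0.257 -0.09 ] 0.381
```

carry_out --rows '[[[0, 0, 0.028], [0, 0, 5], 0.7], [[0, 0, 0.056], [0, 0, 10], 0.7], [[0, 0, 0.083], [0, 0, 15], 0.7], [[0, 0, 0.083], [0, 0, 15], 0.7], [[0, 0, 0.083], [0, 0, 15], 0.7]]'

```text
clock: 12.7
tool_pos: [0.4704, 0.0125, 0.0837]
eef_rot: [0.705, 0.71, 0.0, 0.0]
contact_force: [-1.6, -0.0, 8.9]
opening: 0.379
finger_force: 15.0
```

```bash
python3 st.py
```

```text
12.7 [470.45  12.5   83.68] 0.41 q7 0.19 F [-1.56 -0.01  8.87] M [ 0.089  0.452 -0.087] 0.379
```

carry_out --rows '[[[0, 0, 0.028], [0, 0, 5], 0.7], [[0, 0, 0.056], [0, 0, 10], 0.7], [[0, 0, 0.056], [0, 0, 10], 0.7], [[0, 0, 0.056], [0, 0, 10], 0.7]]'

```text
clock: 13.1
tool_pos: [0.4705, 0.0125, 0.0836]
eef_rot: [0.764, 0.645, 0.001, 0.0]
contact_force: [-2.3, 1.5, 13.7]
opening: 0.376
finger_force: 15.0
```

```bash
python3 st.py
```

```text
13.1 [470.48  12.46  83.57] -9.6 q7 0.1 F [-2.3   1.54 13.69] M [ 0.089  0.672 -0.091] 0.376
```

Touch came at about tool azimuth 16°, where the force started to rise. Taking the hand's downward push off the ring now.

carry_out --rows '[[[0, 0, -0.07], [0, 0, 0], 0.7], [[0, 0, -0.14], [0, 0, 0], 0.7], [[0, 0, -0.14], [0, 0, 0], 0.7]]'

```text
clock: 13.4
tool_pos: [0.4705, 0.0124, 0.0838]
eef_rot: [0.764, 0.645, 0.0, 0.0]
contact_force: [-1.2, 0.8, 1.3]
opening: 0.379
finger_force: 15.0
```

```bash
python3 st.py
```

```text
13.4 [470.49  12.44  83.77] -9.66 q7 0.1 F [-1.25  0.81  1.29] M [-0.014  0.202 -0.033] 0.379
```

carry_out --rows '[[[0, 0, 0], [0, 0, 5], 0.7], [[0, 0, 0], [0, 0, 10], 0.7], [[0, 0, 0], [0, 0, 15], 0.7], [[0, 0, 0], [0, 0, 20], 0.7], [[0, 0, 0], [0, 0, 20], 0.7], [[0, 0, 0], [0, 0, 20], 0.7]]'

```text
clock: 14.0
tool_pos: [0.4705, 0.0124, 0.0838]
eef_rot: [0.864, 0.503, 0.0, 0.0]
contact_force: [0.0, 0.6, -0.0]
opening: 0.381
finger_force: 15.0
```

```bash
python3 st.py; python3 - <<'E'
from plant import r
import cv2
w=r.snapshot('wrist');im=w['image'][100:280,150:360,::-1]
cv2.imwrite('pics/w4z.png',cv2.resize(im,None,fx=3.3,fy=3.3,interpolation=cv2.INTER_CUBIC))
E
```

```text
14.0 [470.55  12.42  83.8 ] -29.61 q7 -0.09 F [ 0.    0.62 -0.03] M [ 0.013  0.136 -0.035] 0.381
```

View pics/w4z.png

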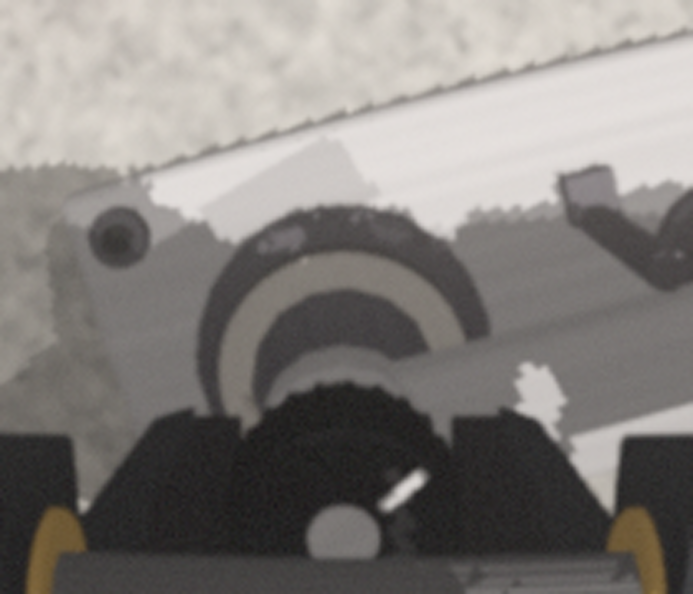

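The mark sits at the same place relative to the fingers, (427,475), so the knob turned the full amount without slipping and the arm is still closed. Letting go.

carry_out --rows '[[[0, 0, 0], [0, 0, 0], 0.55], [[0, 0, 0], [0, 0, 0], 0.4], [[0, 0, 0], [0, 0, 0], 0.2], [[0, 0, 0], [0, 0, 0], 0.1], [[0, 0, 0], [0, 0, 0], 0.1], [[0, 0, 0], [0, 0, 0], 0.1], [[0, 0, -2], [0, 0, 0], 0.1], [[0, 0, -5], [0, 0, 0], 0.1], [[0, 0, -9], [0, 0, 0], 0.1], [[0, 0, -13], [0, 0, 0], 0.1], [[0, 0, -13], [0, 0, 0], 0.1], [[0, 0, -13], [0, 0, 0], 0.1]]'

```text
clock: 15.25
tool_pos: [0.4705, 0.0128, 0.2144]
eef_rot: [0.865, 0.502, 0.001, 0.0]
contact_force: [0.8, -0.4, -0.3]
opening: 0.901
finger_force: 0.0
```

```bash
python3 st.py; python3 - <<'E'
from plant import r
import cv2
w=r.snapshot('wrist');im=w['image'][100:280,130:380,::-1]
cv2.imwrite('pics/w5z.png',cv2.resize(im,None,fx=3.2,fy=3.2,interpolation=cv2.INTER_CUBIC))
E
```

```text
15.25 [470.48  12.8  214.39] -29.7 q7 -0.2 F [ 0.75 -0.45 -0.26] M [-0.049  0.154  0.02 ] 0.901
```

View pics/w5z.png

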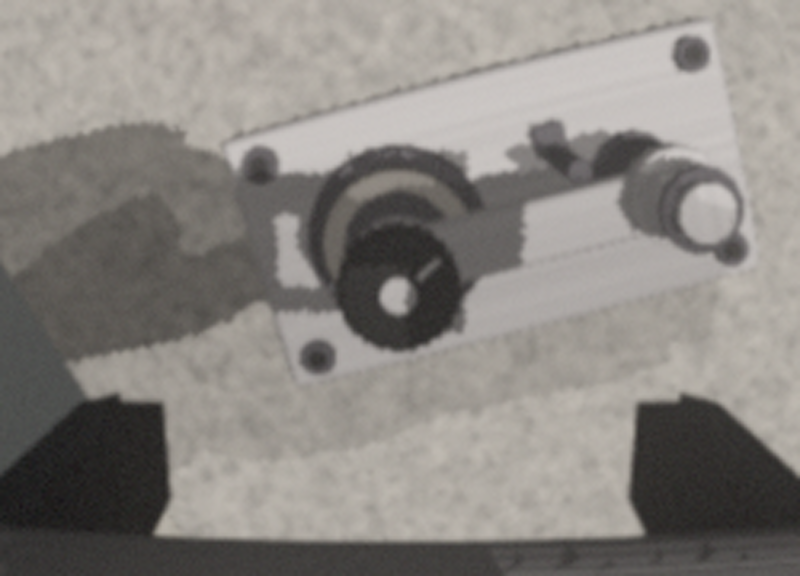

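The arm lies parallel to the base plate against the stop pin at (580,170), the ring is in its nest under the pad, and the gripper is clear.

```bash
python3 -c "
from plant import r
print(r.finish_job())"
```

```text
the job is handed in; nothing more can be done
None
```

The job is handed in: the arm rests against its stop, the knob is about 45° past the felt touch (about 2.5 mm of lift by the thread pitch, not measured), the ring is in its nest and the gripper is clear; right after touch my hand pressed too, so the ring briefly took an estimated 27 N against the 30 N limit.

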